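# Let the seeded roll out of the counter dispenser

## Task

Without touching the rolls, push the blue tray along its rail, fully up to the end stop in front of the lane that holds the dark seeded roll; then press down the red paddle of that lane's lever and keep it down until the roll has dropped into the tray. Let the paddle come back up so the gate is shut again, leave the pale roll and the other lever alone, do not grasp or lift anything, and do not disturb the jar, the mug or the tin.

Things in the scene. Friction and masses are not known exactly. Their poses are not given: they have to be found in the camera images.
- dispenser: Fixed wooden two-lane roll dispenser. Origin: underside centre of its 375 x 262 x 8 mm base board; x points downhill along the lanes (roughly to the robot's right), y across them away from the robot. Lane centres y = +50 (far) and -50 mm (near), 70 mm wide inside, x = -105 to 85 mm; floor 95 mm high falling to 68, walls 34 mm above it. Rolls drop off the low end.
- gate_far (a point): Lower edge of the far lane's gate, an upright plate 50 mm wide at dispenser x = 65 mm, 85 mm above the counter when shut (17 mm above the lane floor). It hangs from the far lever, a beam along dispenser x at y = +103 mm, 127 mm high, axle at x = -60 mm with a post just outside it (137 mm high).
- gate_near (a point): Lower edge of the near lane's gate, the same, hanging from the near lever, whose beam lies at dispenser y = -103 mm.
- seeded_roll: Dark brown round crusty roll with pale seeds, ball of 60 mm diameter, about 60 g, loose. Origin at its centre. Starts behind the shut gate of one of the two lanes (either one).
- plain_roll: Pale golden round roll without seeds, ball of 60 mm diameter, loose, origin at its centre. Starts behind the shut gate of the other lane and must stay there.
- lever_far (a joint): Rocking lever of the far lane (dispenser y = +50 mm), rad: 0 = gate shut, grows as its paddle is pressed down, stop at 0.5. A roll passes from about 0.38 up. A spring brings it back when released; pressing takes about 3 N at the start and 7 N at the stop.
- lever_near (a joint): Rocking lever of the near lane (dispenser y = -50 mm), the same values and behaviour.
- paddle_far (a point): Centre of the top face of the far lever's red paddle (46 mm along the beam x 44 mm across, 8 mm thick), 137 mm above the counter at rest. It lies 110 mm from the axle: it goes down 41 mm at 0.38 rad and about 53 mm at the stop, swinging up to 9 mm downhill. The space below it is free.
- paddle_near (a point): Centre of the top face of the near lever's red paddle, same size and behaviour.
- tray (a joint): Position of the blue tray on its rail, m, along the dispenser's y: 0 = midway between the lanes, +0.05 = at the end stop under the far lane's end, -0.05 = at the end stop under the near lane's end. Moves against about 2 N of friction and stays where it is left.
- tray_floor (a point): Centre of the blue open tray's inner floor, 22 mm above the counter, at dispenser x = 135 mm. Tray 94 mm along dispenser x by 92 mm along y, walls 4 mm, underside 12 mm above the counter. Side walls (facing +y and -y) reach 64 mm above the counter, the lane-side wall 48, the outer wall 87. Push on a side wall's outside, near its middle.
- jam_jar: Amber jam jar with brass lid, 60 mm diameter, 85 mm tall, loose, origin under its base.
- mug: White mug, 76 mm diameter, 90 mm tall, loose, origin under its base.
- tin: Steel tin with paper label, 60 mm diameter, 75 mm tall, loose, origin under its base.
Not all that is in view belongs to the job. What is shaped like the seeded_roll but green, pink or purple is not meant.

How it is judged:
On the way, in this order (a step that is already met when the one before it is completed fails the run):
1. the tray stands at the end stop in front of the seeded roll's lane (within 6 mm), the roll still behind its gate (((y of seeded_roll in the frame of dispenser above 0 m and value of joint tray above 0.044 m) or (y of seeded_roll in the frame of dispenser below 0 m and value of joint tray below -0.044 m)) and distance of seeded_roll from where it was at the start of the episode below 0.012 m), for 0.2 s.
2. the paddle of that lane's lever is pressed by the fingers until the gate is up (0.35 rad or more) (((y of seeded_roll in the frame of dispenser above 0 m and value of joint lever_far above 0.35 rad and distance between the grasp point and paddle_far below 0.08 m and contact force between the fingers and anything else above 0.5 N) or (y of seeded_roll in the frame of dispenser below 0 m and value of joint lever_near above 0.35 rad and distance between the grasp point and paddle_near below 0.08 m and contact force between the fingers and anything else above 0.5 N))), for 0.1 s.
3. the seeded roll has dropped into the tray (x of seeded_roll in the frame of tray_floor between -0.03 and 0.03 m and y of seeded_roll in the frame of tray_floor between -0.03 and 0.03 m and z of seeded_roll in the frame of tray_floor between 0.015 and 0.05 m), for 0.2 s.
At the end, for the whole second after the job is handed in: Seeded roll at rest in the tray (within 30 mm of its middle), tray within 10 mm of the end stop at that lane, both levers back (within 0.05 rad), pale roll within 12 mm of its start, jar, mug and tin upright within 20 mm of theirs (all of step 3 and linear speed of seeded_roll below 0.03 m/s and ((y of seeded_roll in the frame of dispenser above 0 m and value of joint tray above 0.04 m) or (y of seeded_roll in the frame of dispenser below 0 m and value of joint tray below -0.04 m)) and value of joint each of lever_far, lever_near below 0.05 rad and distance of plain_roll from where it was at the start of the episode below 0.012 m and distance of each of jam_jar, mug, tin from where it was at the start of the episode below 0.02 m and angle between each of jam_jar, mug, tin's own z axis and vertical below 0.15 rad); the robot touches nothing.
It fails at once if the fingers or arm touch a roll (contact force between any of the fingers, the arm and seeded_roll above 0.5 N or contact force between any of the fingers, the arm and plain_roll above 0.5 N).
It fails at once if a roll is lifted (15 mm above where it waits) (z of any of seeded_roll, plain_roll in the frame of dispenser above 0.12095 m).
It fails at once if the pale roll leaves its place (distance of plain_roll from where it was at the start of the episode above 0.02 m).
It fails at once if the pale roll's lever is pressed ((y of plain_roll in the frame of dispenser above 0 m and value of joint lever_far above 0.12 rad) or (y of plain_roll in the frame of dispenser below 0 m and value of joint lever_near above 0.12 rad)).
It fails at once if the jar, mug or tin is moved more than 30 mm or tipped (distance of any of jam_jar, mug, tin from where it was at the start of the episode above 0.03 m or angle between any of jam_jar, mug, tin's own z axis and vertical above 0.35 rad).
It also fails if it takes over 48 s, if anything falls off the work surface, if the arm or the gripper's body presses on something with over 40 N, if the wrist force passes 120 N, or if a joint passes its speed limit or range.

## Robot

A 6-joint arm with a two-finger parallel gripper is mounted at the origin on the work surface. World frame = base frame: x ahead of the robot, y to its left, z up, the work surface at z = 0. Lengths are in m, angles in rad, forces in N, time in s.
With the tool pointing down it reaches from about 0.35 to 0.875 m from the base axis. Payload 4.2 kg.
Tool frame: the origin (TCP) lies midway between the tips of the shut fingers; the grasp point (between the pads) lies env.hold_point_z behind it (env.hold_point_z is the distance from the TCP to the grasp point, in m); z points along the fingers, y is the line along which they close (so a half turn about z gives the same grasp; the last joint's range is limited). The gripper opens to 87 mm and grips with 3 to 60 N. Pads are 19 mm wide; open, the fingers measure 117 mm over their backs; the gripper's body (75 mm by 190 mm) begins 51 mm behind the grasp point.
Start: joints at [-1.011, 0.385, 0.008, 0, -1.194, -0.259], TCP at [0.185, -0.597, 0.185] pointing down, gripper open.
Joint ranges: [-3.14, 3.14], [-1.21, 2.06], [-1.07, 1.41], [-3.16, 2.05], [-2.99, -0.16], [-3.1, 3.1]. Speed limits (rad/s): [2.79, 2.79, 3.14, 3.14, 3.14, 3.14].

## Interface

Orientations are given as a unit quaternion [x, y, z, w].
In Python, from workcell import env, imaging, workorder gives the robot as it stands.
- The arm moves only by the tool drive_tool, never from a script. Its argument "series" is a list that holds one entry, the list of rows, each a list of 7 numbers: the shift along the tool's x, y, z in cm, then the turn, a rotation vector about the tool's x, y, z in rad, then the finger opening in cm, from 0 to 8.7. In form: [[[dx, dy, dz, ax, ay, az, jaw], ...]]. A call has 1 to 5 rows; each row shifts and turns the commanded pose from where the row before left it, along the tool's axes as they then stand; what a row does not reach is not made up. A row lasts 1/12 s, in which the tool goes at most 41.7 mm and 7.16 degrees, less where a joint would pass 70% of its speed; a pose out of reach is approached as far as the arm can. A call with a gripper value outside its range is refused whole. The fingers move at their own pace and stop on an object; "squeeze" is the grip in N (left out, the last holds). Time passes only in rows, so rows that do not move let the fingers close. It gives the time, the measured TCP pose, the force, the opening and the grip force at its end, in the units of the state.
- env.get_state(): the state, without advancing time (a new reading comes with each control period).
- imaging.read_camera(name): name is "scene" or "top"; returns the picture (420x560x3 uint8, red, green, blue); there is no depth.
- imaging.camera_model(name): a dict with "K" (3x3 intrinsics, pixels), "origin" and "attitude" of the camera in the world. Camera axes: x right, y down, z forward; pixel columns grow to the right and rows downward; lengths in m; the calibration is good to about 2 mm. A picture is of the moment at which its call begins. camera_model takes no time and is no camera call.
- workorder.finish_job(): hands the job in; it is judged then, once.
The state is a dict: "time": time; "joints": joint angles; "qd": joint speeds; "effort": joint torques, N m; "ee_pos": TCP position; "ee_rot": TCP orientation; "force": force on the tool from outside, world axes, zero at the start; "torque": the same for the moment, N m; "grip_width": opening from 0.0 (shut) to 1.0 (fully open); "grip_force": force on a finger pad.
Only numpy, scipy, OpenCV 4.12 (cv2) and the standard library are available. Lean on these libraries where they do the work, as an engineer would, in place of code of your own. Each camera call takes 0.05 s, during which the arm holds its last target. There are 200 camera calls.

## Working session

There is one attempt and no reset: what is moved stays moved. The work goes in short steps, Python scripts to look and compute and a tool call to move; the robot and the scene stay as the last step left them, time stands still between calls to the robot, and variables do not carry over. Pictures are saved under pics/ and viewed, at most 10 in all, crops included, and the job is handed in when it is done.

Besides the shell and the picture viewer there is one more tool, called after "Emit:" by a JSON object that holds its "method" and its "body", one argument or row to a line. drive_tool: Moves the arm, as the interface text tells. Its arguments: {"type":"object","properties":{"series":{"type":"array","items":{"type":"array","items":{"type":"array","items":{"type":"number"}}}},"squeeze":{"type":"number"}},"required":["series"]}

```bash
mkdir -p pics; python3 - <<'E'
from workcell import env, imaging
import cv2
for n in("top","scene"):
    cv2.imwrite(f"pics/{n}0.png",imaging.read_camera(n)[:,:,::-1]); m=imaging.camera_model(n); print(n,m)
print(env.get_state(),env.hold_point_z)
E
```

```text
top {'K': array([[388.05171413,   0.        , 290.2876733 ],
       [  0.        , 388.05171413, 210.88227257],
       [  0.        ,   0.        ,   1.        ]]), 'origin': array([0.55735257, 0.06811668, 0.97289922]), 'attitude': array([-0.70304959,  0.709509  , -0.04392056,  0.01972919])}
scene {'K': array([[431.27476675,   0.        , 272.17535392],
       [  0.        , 431.27476675, 209.273153  ],
       [  0.        ,   0.        ,   1.        ]]), 'origin': array([1.31131278, 0.10062188, 0.86569853]), 'attitude': array([ 0.62839232,  0.69070152, -0.25964156, -0.24625345])}
{'time': 0.1, 'joints': array([-1.01140423e+00,  3.85475467e-01,  6.79767912e-03, -4.05967517e-04,
       -1.19400611e+00, -2.58587623e-01]), 'qd': array([ 6.58645407e-05, -2.59800828e-03,  3.65773654e-03,  1.54756450e-03,
        1.72634990e-05, -4.61516199e-04]), 'effort': array([-4.79026094e-04, -3.91689813e+01,  1.87934428e+01,  4.23184812e+00,
        1.34922797e-02, -7.71039663e-05]), 'ee_pos': array([ 0.18500481, -0.59636975,  0.18418967]), 'ee_rot': array([-1.49761755e-01,  9.88721645e-01,  9.40979299e-04, -2.02215347e-04]), 'force': array([-0.04334118,  0.10528636, -0.18401577]), 'torque': array([-0.04119924, -0.04716222,  0.03071889]), 'grip_force': 0.0, 'grip_width': 0.9976335872068658} 0.0187
```

View pics/top0.png

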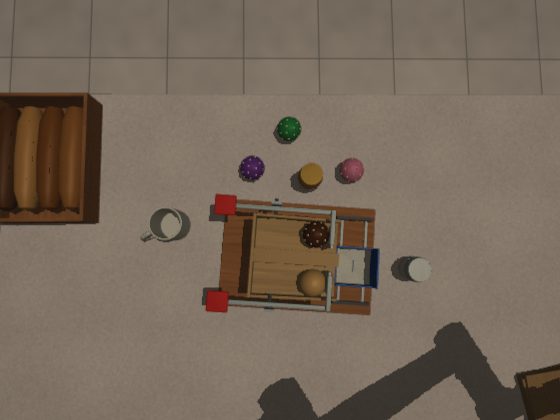

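View pics/scene0.png

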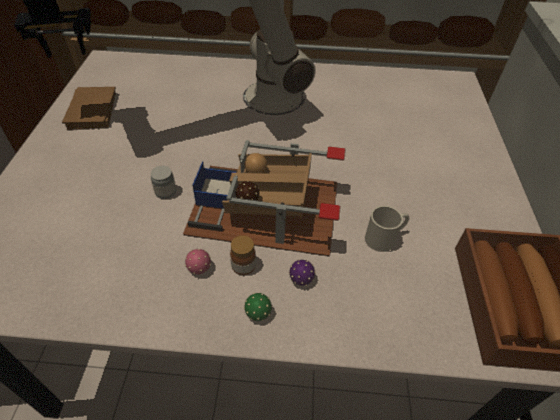

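The top view shows the seeded roll at (316,235) in the far lane and the pale roll at (313,283) in the near lane. The far red paddle is at (226,205), the near one at (217,302), and the blue tray is at about (355,267).

```bash
cat > h.py <<'E'
import numpy as np, cv2
from scipy.spatial.transform import Rotation as R
from workcell import env, imaging
def ray(n,uv):
    m=imaging.camera_model(n); d=np.linalg.inv(m["K"])@[*uv,1]
    return m["origin"],R.from_quat(m["attitude"]).apply(d)
def atz(n,uv,z):
    o,d=ray(n,uv); return o+d*(z-o[2])/d[2]
def proj(n,p):
    m=imaging.camera_model(n); q=m["K"]@R.from_quat(m["attitude"]).inv().apply(np.array(p)-m["origin"]); return q[:2]/q[2]
def blobs(img,f):
    h=cv2.cvtColor(img,cv2.COLOR_RGB2HSV).astype(int); k=f(h[...,0],h[...,1],h[...,2]).astype(np.uint8)
    _,_,s,c=cv2.connectedComponentsWithStats(k); return [(c[i].round(1),s[i].tolist()) for i in range(1,len(c)) if s[i][4]>30]
E
python3 - <<'E'
from h import *
P={}
for n in("top","scene"):
    im=cv2.imread(f"pics/{n}0.png")[:,:,::-1].copy()
    r=blobs(im,lambda h,s,v:((h<5)|(h>174))&(s>190)&(v>100)); b=blobs(im,lambda h,s,v:(h>105)&(h<125)&(s>130)&(v>40))
    print(n,"red",r,"blue",b); P[n]=[x[0] for x in r]
    for x in r: print(atz(n,x[0],.137))
a=atz("top",P["top"][0],.137);b=atz("top",P["top"][1],.137)
print(np.linalg.norm(a-b))
y=(a-b)/np.linalg.norm(a-b); x=np.cross(y,[0,0,1]); O=(a+b)/2+.170*x; O[2]=0
print("O",O,"x",x,"y",y)
for p in [(187.5,131,8),(187.5,-131,8),(-187.5,-131,8),(-187.5,131,8),(182,0,87),(135,46,64),(135,-46,64),(86,0,48)]:
    p=np.array(p)/1000; print(p,[proj(n,O+x*p[0]+y*p[1]+[0,0,p[2]]).round(1) for n in("top","scene")])
for nm,uv,z in [("jar",(311,172),.085),("tin",(419,269),.075),("mug",(165,222),.09),("green",(289,128),.03),("purple",(252,168),.03),("pink",(352,170),.03)]: 
    w=atz("top",uv,z); print(nm,w.round(3),"disp",(w-O)@x,(w-O)@y)
E
cat > /dev/null; python3 -c "
import cv2;i=cv2.imread('pics/top0.png')[190:330,200:440];cv2.imwrite('pics/c0.png',cv2.resize(i,(720,420),interpolation=2))"
```

```text
top red [(array([224.9, 204.4]), [215, 195, 21, 20, 379]), (array([216.6, 301. ]), [206, 291, 23, 21, 414])] blue [(array([376.6, 268.2]), [375, 250, 4, 38, 57]), (array([353.1, 285. ]), [335, 283, 37, 4, 56])]
[0.64782603 0.17991633 0.137     ]
[0.44332938 0.19640094 0.137     ]
scene red [(array([328.8, 210.9]), [320, 203, 19, 16, 123])] blue []
[0.65035097 0.18073962 0.137     ]
0.20516000051771113
O [0.5319182 0.0187083 0.       ] x [-0.08035002 -0.99676671  0.        ] y [ 0.99676671 -0.08035002  0.        ]
[0.1875 0.131  0.008 ] [array([374.9, 209. ]), array([181.1, 233.2])]
[ 0.1875 -0.131   0.008 ] [array([369.7, 315. ]), array([208.6, 164.7])]
[-0.1875 -0.131   0.008 ] [array([216.6, 304.9]), array([336.3, 181. ])]
[-0.1875  0.131   0.008 ] [array([225.8, 198.1]), array([328.8, 254.7])]
[0.182 0.    0.087] [array([378.4, 262.5]), array([194.3, 175.7])]
[0.135 0.046 0.064] [array([357. , 241.1]), array([208. , 196.8])]
[ 0.135 -0.046  0.064] [array([354.9, 280.6]), array([217.1, 172.5])]
[0.086 0.    0.048] [array([334.1, 259. ]), array([231.2, 191. ])]
jar [ 0.728 -0.012  0.085] disp 0.014735232183887241 0.19768093526531696
tin [ 0.501 -0.26   0.075] disp 0.2806358787574471 -0.008690747798448703
mug [0.614 0.32  0.09 ] disp -0.30732793520355056 0.05751688786593792
green [0.85  0.036 0.03 ] disp -0.043107290518843974 0.31515854486163597
purple [0.749 0.128 0.03 ] disp -0.12674231672652356 0.20746789633633775
pink [ 0.743 -0.119  0.03 ] disp 0.12005308236765971 0.22137308810900538
```

View pics/c0.png

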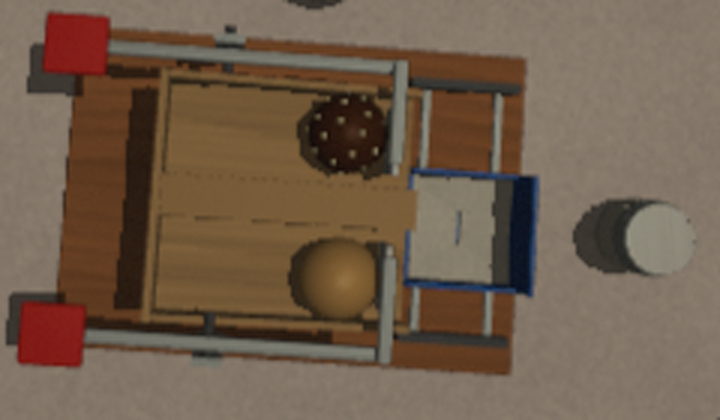

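Dispenser fit is good (predicted base corners match the picture): O≈(0.532,0.019), and the tray sits at about -10 mm. I'll push it on its near wall with shut fingers, with tool y aligned to dispenser y. First I turn the tool.

Emit:
{"method": "drive_tool", "body": {
  "series": [
    [[0,0,0,0,0,-0.119,0],[0,0,0,0,0,-0.119,0],[0,0,0,0,0,-0.119,0],[0,0,0,0,0,-0.119,0],[0,0,0,0,0,-0.119,0]]
  ]
}}

```text
time: 0.52
ee_pos: [0.1851, -0.5965, 0.1845]
ee_rot: [-0.436, 0.9, 0.001, 0.0]
force: [0.2, -0.1, 0.6]
grip_width: 0.707
grip_force: 0.0
```

Emit:
{"method": "drive_tool", "body": {
  "series": [
    [[0,0,0,0,0,-0.119,0],[0,0,0,0,0,-0.119,0],[0,0,0,0,0,-0.119,0],[0,0,0,0,0,-0.119,0],[0,0,0,0,0,-0.119,0]]
  ]
}}

```text
time: 0.93
ee_pos: [0.1851, -0.5965, 0.1845]
ee_rot: [-0.68, 0.733, 0.001, 0.0]
force: [0.1, 0.8, 0.7]
grip_width: 0.325
grip_force: 0.0
```

```bash
cat >> h.py <<'E'
O=np.array([.5319,.0187,0]);X=np.array([-.08035,-.99677,0]);Y=np.array([.99677,-.08035,0])
def W(x,y,z): return O+(X*x+Y*y)/1e3+[0,0,z/1e3]
def need(*p):
    s=env.get_state(); r=R.from_quat(s["ee_rot"]); M=np.c_[X,Y,[0,0,1]]
    print("t",s["time"],"disp mm",((s["ee_pos"]-O)@M*1e3).round(1),"F disp",(s["force"]@M).round(1),"grip",s["grip_width"])
    print("tool x,y in disp:",(r.as_matrix().T@M)[:2].round(3).tolist())
    for q in p: print(q,"tool cm",(r.inv().apply(W(*q)-s["ee_pos"])*100).round(2))
E
python3 -c "
from h import *
need((138,-97,180),(138,-97,45))"
```

```text
t 0.9333 disp mm [ 641.1 -296.3  184.5] F disp [-0.8  0.1  0.7] grip 0.3249009529797866
tool x,y in disp: [[1.0, 0.006, -0.001], [0.006, -1.0, 0.001]]
(138, -97, 180) tool cm [-50.18 -20.24   0.5 ]
(138, -97, 45) tool cm [-50.17 -20.25  14.  ]
```

Emit:
{"method": "drive_tool", "body": {
  "series": [
    [[-3.35,-1.35,0,0,0,0,0],[-3.35,-1.35,0,0,0,0,0],[-3.35,-1.35,0,0,0,0,0],[-3.35,-1.35,0,0,0,0,0],[-3.35,-1.35,0,0,0,0,0]]
  ]
}}

```text
time: 1.35
ee_pos: [0.2659, -0.4336, 0.1846]
ee_rot: [-0.678, 0.735, 0.001, 0.0]
force: [0.9, -1.1, -0.1]
grip_width: 0.017
grip_force: 0.0
```

Emit:
{"method": "drive_tool", "body": {
  "series": [
    [[-3.35,-1.35,0,0,0,0,0],[-3.35,-1.35,0,0,0,0,0],[-3.35,-1.35,0,0,0,0,0],[-3.35,-1.35,0,0,0,0,0],[-3.35,-1.35,0,0,0,0,0]]
  ]
}}

```text
time: 1.77
ee_pos: [0.3466, -0.272, 0.185]
ee_rot: [-0.678, 0.735, 0.0, -0.0]
force: [0.5, -0.4, -0.7]
grip_width: 0.005
grip_force: 0.0
```

Emit:
{"method": "drive_tool", "body": {
  "series": [
    [[-3,-1.2,0,0,0,0,0],[-3,-1.2,0,0,0,0,0],[-3,-1.2,0,0,0,0,0],[-3,-1.2,0,0,0,0,0],[0,0,0,0,0,0,0]]
  ]
}}

```text
time: 2.18
ee_pos: [0.4059, -0.1546, 0.1851]
ee_rot: [-0.68, 0.733, -0.0, 0.001]
force: [0.3, 0.0, 0.0]
grip_width: 0.004
grip_force: 0.0
```

```bash
python3 -c "
from h import *
need((138,-97,180),(138,-97,45))"
```

```text
t 2.1833 disp mm [ 182.9 -111.7  185.1] F disp [-0.1  0.3  0. ] grip 0.003914013221991595
tool x,y in disp: [[1.0, 0.006, -0.001], [0.006, -1.0, -0.001]]
(138, -97, 180) tool cm [-4.48 -1.5   0.52]
(138, -97, 45) tool cm [-4.47 -1.48 14.02]
```

Emit:
{"method": "drive_tool", "body": {
  "series": [
    [[-2.2,-0.7,0,0,0,0,0],[-2.1,-0.7,0,0,0,0,0],[0,0,3,0,0,0,0],[0,0,3,0,0,0,0],[0,0,2,0,0,0,0]]
  ]
}}

```text
time: 2.6
ee_pos: [0.4197, -0.1159, 0.1029]
ee_rot: [-0.678, 0.735, 0.001, -0.001]
force: [0.6, 0.8, -0.1]
grip_width: 0.004
grip_force: 0.0
```

Emit:
{"method": "drive_tool", "body": {
  "series": [
    [[0,0,2,0,0,0,0],[0,0,1.5,0,0,0,0],[0,0,1.5,0,0,0,0],[0,0,1,0,0,0,0],[0,0,0,0,0,0,0]]
  ]
}}

```text
time: 3.02
ee_pos: [0.419, -0.1166, 0.043]
ee_rot: [-0.678, 0.735, 0.002, -0.002]
force: [-0.4, -0.6, -1.2]
grip_width: 0.004
grip_force: 0.0
```

```bash
python3 -c "
from h import *
need((138,-12,45))
cv2.imwrite('pics/s1.png',cv2.resize(imaging.read_camera('scene')[100:260,130:370,::-1],(780,520)))"
```

```text
t 3.0167 disp mm [ 143.9 -101.6   43. ] F disp [ 0.7 -0.3 -1.2] grip 0.004080086438976529
tool x,y in disp: [[1.0, -0.001, 0.001], [-0.001, -1.0, 0.006]]
(138, -12, 45) tool cm [-0.6  -8.96 -0.25]
```

View pics/s1.png

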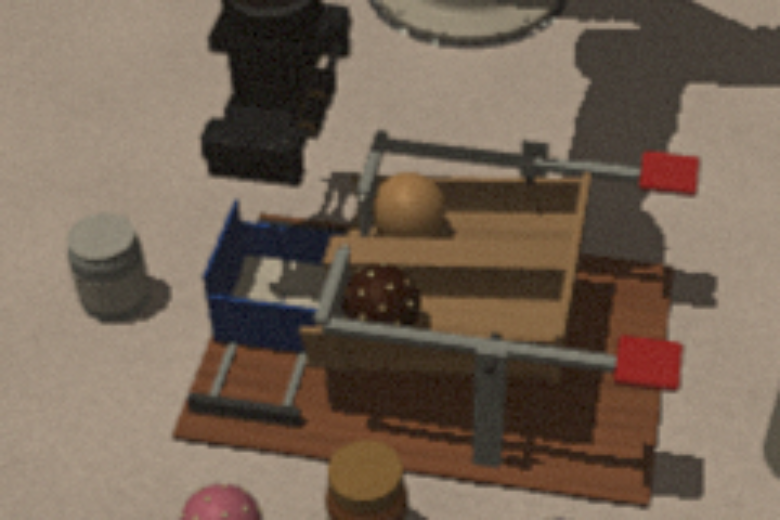

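The gripper stands just on the near side of the tray (tray at about (270,275) in the crop), clear of the gate and the rolls. Now I push.

Emit:
{"method": "drive_tool", "body": {
  "series": [
    [[-0.4,-1.0,0,0,0,0,0],[0,-1.0,0,0,0,0,0],[0,-0.8,0,0,0,0,0],[0,-0.8,0,0,0,0,0],[0,-0.8,0,0,0,0,0]]
  ]
}}

```text
time: 3.48
ee_pos: [0.4671, -0.1158, 0.0456]
ee_rot: [-0.678, 0.735, -0.0, 0.0]
force: [0.2, -0.8, -0.4]
grip_width: 0.006
grip_force: 0.0
```

Emit:
{"method": "drive_tool", "body": {
  "series": [
    [[0,-0.8,0,0,0,0,0],[0,-0.8,0,0,0,0,0],[0,-0.7,0,0,0,0,0],[0,-0.6,0,0,0,0,0],[0,0,0,0,0,0,0]]
  ]
}}

```text
time: 3.9
ee_pos: [0.4959, -0.1182, 0.0451]
ee_rot: [-0.678, 0.735, -0.0, 0.0]
force: [1.3, 0.5, 0.1]
grip_width: 0.001
grip_force: 0.0
```

```bash
python3 -c "
from h import *
need((138,-11,45))"
```

```text
t 3.9 disp mm [139.4 -24.9  45.1] F disp [-0.6  1.3  0.1] grip 0.0007374930546693598
tool x,y in disp: [[1.0, 0.001, 0.0], [0.001, -1.0, -0.001]]
(138, -11, 45) tool cm [-0.13 -1.39  0.01]
```

Emit:
{"method": "drive_tool", "body": {
  "series": [
    [[0,-0.4,0,0,0,0,0],[0,-0.4,0,0,0,0,0],[0,0,0,0,0,0,0]]
  ]
}}

```text
time: 4.15
ee_pos: [0.5032, -0.1188, 0.0452]
ee_rot: [-0.678, 0.735, -0.0, 0.0]
force: [-0.1, 0.0, 0.7]
grip_width: 0.004
grip_force: 0.0
```

Emit:
{"method": "drive_tool", "body": {
  "series": [
    [[0,-0.3,0,0,0,0,0],[0,-0.2,0,0,0,0,0],[0,0,0,0,0,0,0]]
  ]
}}

```text
time: 4.4
ee_pos: [0.5078, -0.1191, 0.0452]
ee_rot: [-0.678, 0.735, -0.0, 0.0]
force: [-0.3, 0.1, -0.1]
grip_width: 0.003
grip_force: 0.0
```

```bash
python3 -c "
from h import *
need((138,-11,45))
im=imaging.read_camera('scene')
cv2.imwrite('pics/s2.png',cv2.resize(im[130:260,150:345,::-1],(780,520)))"
```

```text
t 4.4 disp mm [139.3 -12.9  45.2] F disp [-0.1 -0.3 -0.1] grip 0.0028598524931699528
tool x,y in disp: [[1.0, 0.001, 0.0], [0.001, -1.0, -0.0]]
(138, -11, 45) tool cm [-0.13 -0.19  0.02]
```

View pics/s2.png

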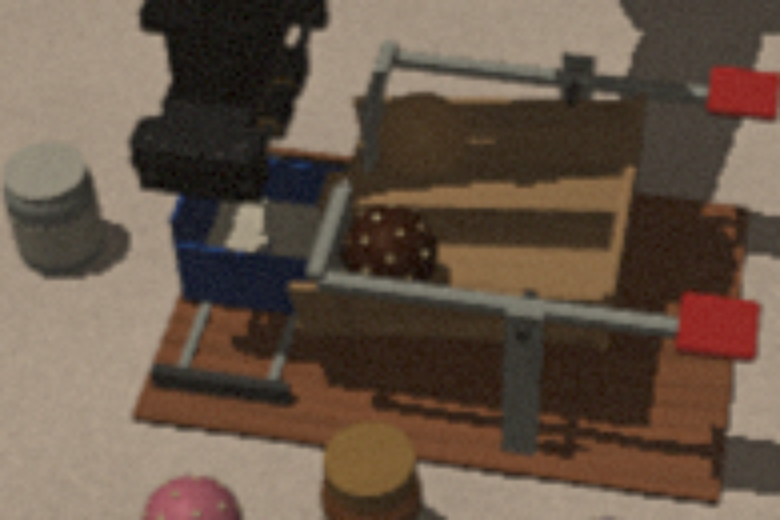

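```bash
python3 -c "
from h import *
im=imaging.read_camera('top')
for p in [(139,-13,45),(139,-13,115),(139,96,64),(139,-4,64),(139,4,64)]: print(p,[proj(n,W(*p)).round(1) for n in('top','scene')])
a=np.vstack([cv2.resize(im[220:320,300:420,::-1],(600,500),interpolation=2)])
cv2.imwrite('pics/t2.png',a)"
```

```text
(139, -13, 45) [array([355.7, 266. ]), array([213.1, 185.8])]
(139, -13, 115) [array([362.1, 267.7]), array([210.7, 166.4])]
(139, 96, 64) [array([359.8, 220. ]), array([201.1, 210.9])]
(139, -4, 64) [array([357.5, 262.6]), array([211.6, 183.1])]
(139, 4, 64) [array([357.7, 259.1]), array([210.8, 185.2])]
```

View pics/t2.png

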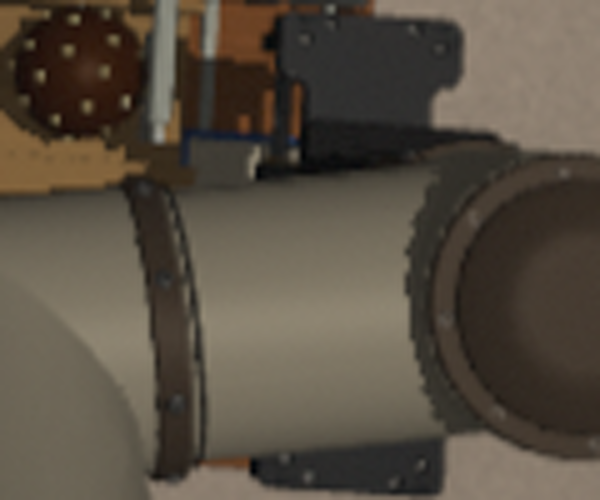

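```bash
python3 -c "
from h import *
for z in (115,135,155,175,195):
  print(z,[proj('scene',W(139+a,82,z)).round(0).tolist() for a in(-37,37)],[proj('top',W(139+a,82,z)).round(0).tolist() for a in(-37,37)],[proj('top',W(139+a,-108,z)).round(0).tolist() for a in(-37,37)])
im=imaging.read_camera('scene')
c=im[120:220,170:290,::-1].astype(float); c=np.clip(255*(c/255)**.45,0,255).astype(np.uint8)
c=cv2.resize(c,(720,600),interpolation=2)
for p in [(139,-13,45),(139,-13,115)]:
  u=(proj('scene',W(*p))-[170,120])*6; cv2.circle(c,tuple(int(v) for v in u),5,(0,255,0),1)
cv2.imwrite('pics/s3.png',c)"
```

```text
115 [[215.0, 195.0], [186.0, 191.0]] [[348.0, 224.0], [381.0, 226.0]] [[343.0, 310.0], [377.0, 313.0]]
135 [[215.0, 189.0], [184.0, 185.0]] [[350.0, 223.0], [383.0, 225.0]] [[345.0, 312.0], [379.0, 314.0]]
155 [[214.0, 183.0], [183.0, 179.0]] [[351.0, 222.0], [386.0, 225.0]] [[346.0, 314.0], [381.0, 316.0]]
175 [[213.0, 177.0], [182.0, 173.0]] [[353.0, 222.0], [388.0, 224.0]] [[348.0, 315.0], [384.0, 318.0]]
195 [[212.0, 170.0], [181.0, 166.0]] [[355.0, 221.0], [391.0, 224.0]] [[350.0, 317.0], [387.0, 319.0]]
```

View pics/s3.png

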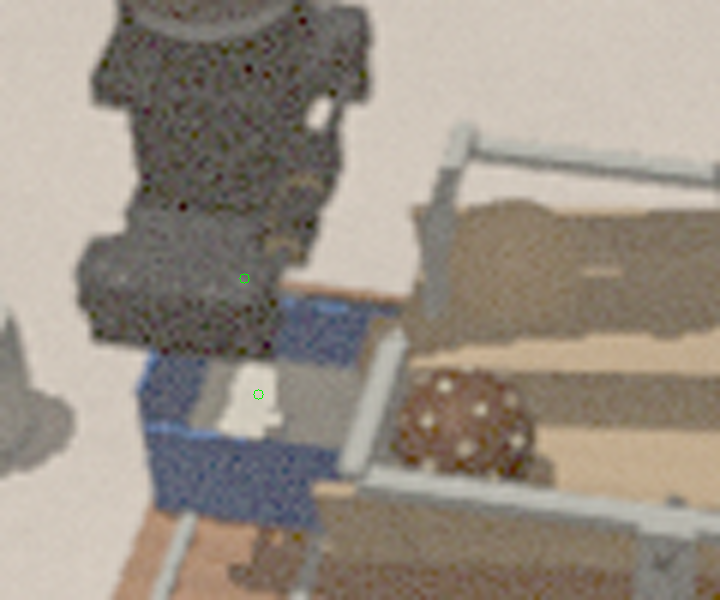

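```bash
python3 -c "
from h import *
im=cv2.imread('pics/scene0.png')[0:90,0:120]
c=cv2.resize(np.clip(255*(im/255.)**.45,0,255).astype(np.uint8),(800,600),interpolation=2)
T=np.array([.185,-.5964,.1842]); y=np.array([-.296,.955,0])
for k,col in ((0,(0,255,0)),(1,(0,0,255)),(-1,(0,0,255))):
 for h in (0,.07):
  u=proj('scene',T+y*.0435*k+[0,0,h])*[800/120,600/90]; print(k,h,u/6.667); cv2.circle(c,tuple(int(v) for v in u),6,col,2)
cv2.imwrite('pics/s0c.png',c)"
```

```text
0 0 [70.72960352 65.42332548]
0 0.07 [62.60713492 43.11390603]
1 0 [85.86578521 64.02283595]
1 0.07 [78.41829883 41.77194165]
-1 0 [55.43942996 66.83806325]
-1 0.07 [46.62832028 44.47009968]
```

View pics/s0c.png

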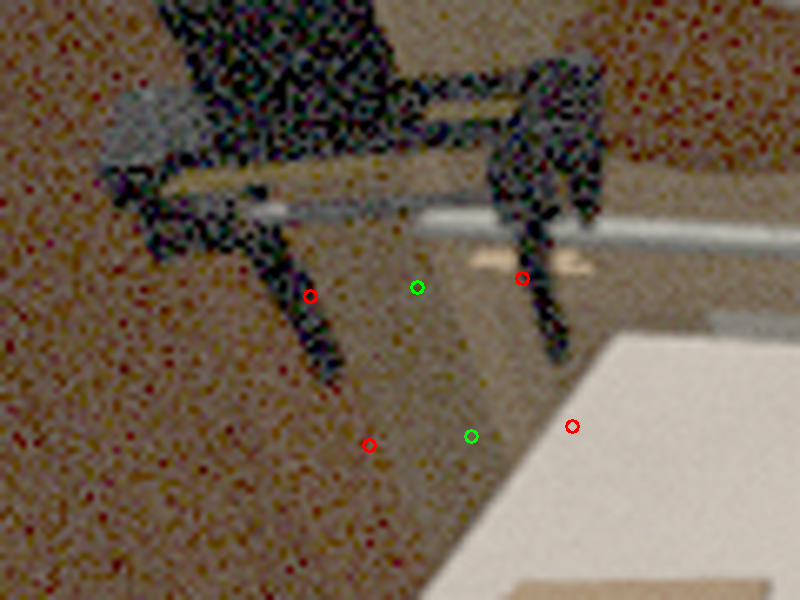

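The picture shows the real fingertips at (335,378) and (558,355), about 30 mm above where the reported pose puts them. So the fingers passed over the tray wall. I'll go back and come in about 30 mm lower.

Emit:
{"method": "drive_tool", "body": {
  "series": [
    [[0,0,-3,0,0,0,0],[0,3,0,0,0,0,0],[0,3,0,0,0,0,0],[0,2.7,0,0,0,0,0],[0,0,2.5,0,0,0,0]]
  ]
}}

```text
time: 4.97
ee_pos: [0.4187, -0.112, 0.0534]
ee_rot: [-0.678, 0.735, -0.002, 0.003]
force: [1.5, -0.2, -1.4]
grip_width: 0.007
grip_force: 0.0
```

Emit:
{"method": "drive_tool", "body": {
  "series": [
    [[0,0,1.0,0,0,0,0],[0,0,1.0,0,0,0,0],[0,0,0.7,0,0,0,0],[0,0,0.7,0,0,0,0],[0,0,0,0,0,0,0]]
  ]
}}

```text
time: 5.38
ee_pos: [0.4198, -0.1122, 0.0151]
ee_rot: [-0.678, 0.735, 0.001, -0.001]
force: [-1.0, -0.6, -0.1]
grip_width: 0.006
grip_force: 0.0
```

```bash
python3 -c "
from h import *
need((138,-11,15))
im=imaging.read_camera('top');print(blobs(im,lambda h,s,v:(h>105)&(h<125)&(s>130)&(v>40)))"
```

```text
t 5.3833 disp mm [ 139.5 -101.2   15.1] F disp [ 0.6 -1.  -0.1] grip 0.006445679086928059
tool x,y in disp: [[1.0, 0.0, 0.0], [0.0, -1.0, 0.002]]
(138, -11, 15) tool cm [-0.15 -9.02 -0.01]
[]
```

Emit:
{"method": "drive_tool", "body": {
  "series": [
    [[0,-1.0,0,0,0,0,0],[0,-1.0,0,0,0,0,0],[0,-0.8,0,0,0,0,0],[0,-0.8,0,0,0,0,0],[0,-0.8,0,0,0,0,0]]
  ]
}}

```text
time: 5.85
ee_pos: [0.4646, -0.1158, 0.0161]
ee_rot: [-0.678, 0.735, 0.001, -0.001]
force: [-2.3, 0.1, 0.6]
grip_width: 0.004
grip_force: 1.2
```

Emit:
{"method": "drive_tool", "body": {
  "series": [
    [[0,-0.7,0,0,0,0,0],[0,-0.7,0,0,0,0,0],[0,-0.7,0,0,0,0,0],[0,-0.6,0,0,0,0,0],[0,-0.5,0,0,0,0,0]]
  ]
}}

```text
time: 6.27
ee_pos: [0.4969, -0.1184, 0.016]
ee_rot: [-0.678, 0.735, 0.0, -0.0]
force: [-2.0, -0.7, 1.7]
grip_width: 0.007
grip_force: 1.1
```

```bash
python3 -c "
from h import *
need((138,-11,15))
im=imaging.read_camera('scene');m=lambda h,s,v:(h>105)&(h<125)&(s>110)&(v>20)
print(blobs(im,m),blobs(cv2.imread('pics/scene0.png')[:,:,::-1].copy(),m))"
```

```text
t 6.2667 disp mm [139.5 -23.9  16. ] F disp [ 0.8 -2.   1.7] grip 0.0073733246105625845
tool x,y in disp: [[1.0, 0.0, 0.0], [0.0, -1.0, 0.001]]
(138, -11, 15) tool cm [-0.15 -1.29  0.1 ]
[(array([209. , 210.8]), [190, 203, 34, 17, 167])] [(array([219.2, 170.4]), [206, 169, 25, 5, 37]), (array([207.7, 193.2]), [194, 190, 33, 7, 61])]
```

Contact (about 2 N), and the tray is moving. I push on until the force jumps at the stop.

Emit:
{"method": "drive_tool", "body": {
  "series": [
    [[0,-0.4,0,0,0,0,0],[0,-0.4,0,0,0,0,0],[0,-0.3,0,0,0,0,0]]
  ]
}}

```text
time: 6.57
ee_pos: [0.5074, -0.1191, 0.016]
ee_rot: [-0.678, 0.735, 0.0, -0.0]
force: [-2.1, 0.2, -0.4]
grip_width: 0.003
grip_force: 1.1
```

Emit:
{"method": "drive_tool", "body": {
  "series": [
    [[0,-0.2,0,0,0,0,0],[0,-0.1,0,0,0,0,0],[0,0,0,0,0,0,0]]
  ]
}}

```text
time: 6.82
ee_pos: [0.5106, -0.1194, 0.016]
ee_rot: [-0.678, 0.735, -0.0, 0.0]
force: [-1.6, 0.9, -0.9]
grip_width: 0.005
grip_force: 0.7
```

Emit:
{"method": "drive_tool", "body": {
  "series": [
    [[0,-0.3,0,0,0,0,0],[0,0,0,0,0,0,0]]
  ]
}}

```text
time: 6.98
ee_pos: [0.5138, -0.1196, 0.0162]
ee_rot: [-0.678, 0.735, -0.0, 0.0]
force: [-1.5, -0.3, -0.8]
grip_width: 0.003
grip_force: 0.7
```

```bash
python3 -c "
from h import *
need()"
```

```text
t 6.9833 disp mm [139.3  -6.9  16.2] F disp [ 0.4 -1.4 -0.8] grip 0.0031857137572508677
tool x,y in disp: [[1.0, 0.001, -0.0], [0.001, -1.0, -0.0]]
```

Emit:
{"method": "drive_tool", "body": {
  "series": [
    [[0,-0.3,0,0,0,0,0],[0,0,0,0,0,0,0]]
  ]
}}

```text
time: 7.15
ee_pos: [0.5154, -0.1198, 0.016]
ee_rot: [-0.678, 0.735, 0.001, -0.001]
force: [-4.7, 0.4, 1.3]
grip_width: 0.004
grip_force: 2.2
```

Emit:
{"method": "drive_tool", "body": {
  "series": [
    [[0,-0.2,0,0,0,0,0],[0,0,0,0,0,0,0]]
  ]
}}

```text
time: 7.32
ee_pos: [0.5153, -0.1199, 0.0158]
ee_rot: [-0.678, 0.735, 0.002, -0.002]
force: [-7.7, 2.6, 5.0]
grip_width: 0.004
grip_force: 4.0
```

Emit:
{"method": "drive_tool", "body": {
  "series": [
    [[0,-0.2,0,0,0,0,0],[0,0,0,0,0,0,0]]
  ]
}}

```text
time: 7.48
ee_pos: [0.5151, -0.12, 0.0156]
ee_rot: [-0.678, 0.735, 0.004, -0.004]
force: [-10.9, 2.2, 7.5]
grip_width: 0.008
grip_force: 5.7
```

```bash
python3 -c "
from h import *
need()
im=imaging.read_camera('scene');m=lambda h,s,v:(h>105)&(h<125)&(s>110)&(v>20)
print(blobs(im,m))"
```

```text
t 7.4833 disp mm [139.6  -5.6  15.6] F disp [ -1.3 -11.1   7.5] grip 0.007896137582663184
tool x,y in disp: [[1.0, -0.001, 0.0], [-0.001, -1.0, 0.011]]
[(array([220.8, 191.8]), [214, 187, 14, 10, 62]), (array([204. , 211.9]), [187, 207, 38, 11, 96])]
```

The stop is reached: the force climbs to 11 N while the pose stays still. I back off, rise and go over to the far paddle.

Emit:
{"method": "drive_tool", "body": {
  "series": [
    [[0,1.5,0,0,0,0,0],[0,2.0,0,0,0,0,0],[0,0,-4,0,0,0,0],[0,0,-4,0,0,0,0],[0,0,-4,0,0,0,0]]
  ]
}}

```text
time: 7.95
ee_pos: [0.4866, -0.1175, 0.1382]
ee_rot: [-0.679, 0.734, -0.001, 0.001]
force: [1.7, -0.1, -0.5]
grip_width: 0.005
grip_force: 0.0
```

Emit:
{"method": "drive_tool", "body": {
  "series": [
    [[0,0,-3.5,0,0,0,0],[-3.4,-1.5,0,0,0,0,0],[-3.4,-1.5,0,0,0,0,0],[-3.4,-1.5,0,0,0,0,0],[-3.4,-1.5,0,0,0,0,0]]
  ]
}}

```text
time: 8.37
ee_pos: [0.5587, 0.0152, 0.1727]
ee_rot: [-0.678, 0.735, -0.002, 0.003]
force: [0.9, 0.4, -0.4]
grip_width: 0.005
grip_force: 0.0
```

Emit:
{"method": "drive_tool", "body": {
  "series": [
    [[-3.4,-1.5,0,0,0,0,0],[-3.4,-1.5,0,0,0,0,0],[-3.4,-1.5,0,0,0,0,0],[-3.4,-1.5,0,0,0,0,0],[0,0,0,0,0,0,0]]
  ]
}}

```text
time: 8.78
ee_pos: [0.6311, 0.1501, 0.1707]
ee_rot: [-0.68, 0.733, -0.001, 0.003]
force: [1.3, -0.6, 0.4]
grip_width: 0.005
grip_force: 0.0
```

```bash
python3 -c "
from h import *
need((-172,103,170))"
```

```text
t 8.7833 disp mm [-139.    88.3  170.7] F disp [0.5 1.4 0.4] grip 0.004665645345070738
tool x,y in disp: [[1.0, 0.006, -0.003], [0.006, -1.0, -0.006]]
(-172, 103, 170) tool cm [-3.29 -1.49  0.08]
```

Emit:
{"method": "drive_tool", "body": {
  "series": [
    [[-1.7,-0.8,0,0,0,0,0],[-1.6,-0.7,0,0,0,0,0],[0,0,2,0,0,0,0],[0,0,2,0,0,0,0],[0,0,0,0,0,0,0]]
  ]
}}

```text
time: 9.2
ee_pos: [0.6428, 0.1756, 0.127]
ee_rot: [-0.678, 0.735, 0.001, -0.002]
force: [-1.3, 0.0, -1.7]
grip_width: 0.007
grip_force: 0.0
```

```bash
python3 -c "
from h import *
need((-172,103,130))
im=imaging.read_camera('scene')
c=im[130:260,160:355,::-1]; c=np.clip(255*(c/255.)**.6,0,255).astype(np.uint8)
cv2.imwrite('pics/s4.png',cv2.resize(c,(780,520),interpolation=2))"
```

```text
t 9.2 disp mm [-165.3   97.9  127. ] F disp [ 0.1 -1.3 -1.7] grip 0.006668967243395392
tool x,y in disp: [[1.0, 0.0, 0.002], [0.0, -1.0, 0.005]]
(-172, 103, 130) tool cm [-0.66 -0.51 -0.31]
```

View pics/s4.png

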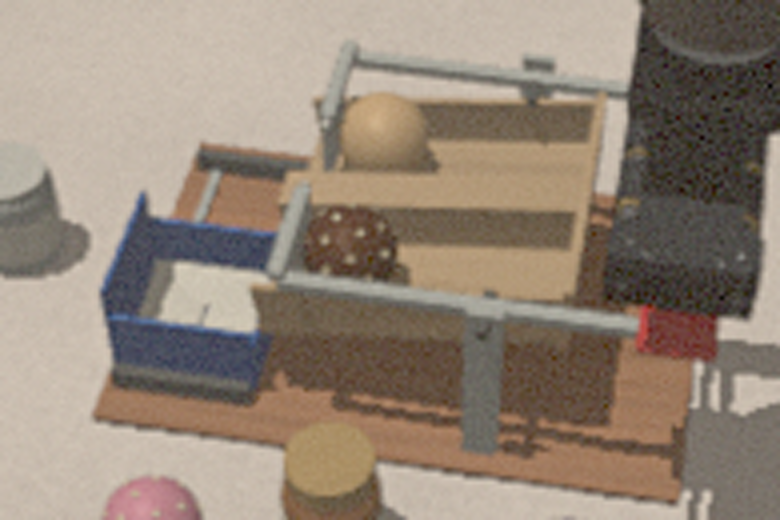

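The tray is at its far stop (its wall meets the bar at (180,380)), the seeded roll is still behind its gate, and the gripper is over the far paddle at (678,330). Now I lower it.

Emit:
{"method": "drive_tool", "body": {
  "series": [
    [[-0.5,-0.4,0.5,0,0,0,0],[0,0,0.6,0,0,0,0],[0,0,0.6,0,0,0,0],[0,0,0.4,0,0,0,0],[0,0,0,0,0,0,0]]
  ]
}}

```text
time: 9.67
ee_pos: [0.6482, 0.1803, 0.1091]
ee_rot: [-0.678, 0.735, 0.0, -0.001]
force: [-0.5, -0.2, -0.9]
grip_width: 0.003
grip_force: 0.0
```

```bash
python3 -c "
from h import *
need((-172,103,130))"
```

```text
t 9.6667 disp mm [-170.4  103.   109.1] F disp [ 0.2 -0.5 -0.9] grip 0.0031798563182828202
tool x,y in disp: [[1.0, 0.0, 0.001], [0.0, -1.0, 0.001]]
(-172, 103, 130) tool cm [-0.16  0.   -2.09]
```

Emit:
{"method": "drive_tool", "body": {
  "series": [
    [[0,0,0.4,0,0,0,0],[0,0,0,0,0,0,0]]
  ]
}}

```text
time: 9.83
ee_pos: [0.6485, 0.1804, 0.1056]
ee_rot: [-0.678, 0.735, 0.0, -0.0]
force: [0.3, 0.1, -2.0]
grip_width: 0.006
grip_force: 0.0
```

Emit:
{"method": "drive_tool", "body": {
  "series": [
    [[0,0,0.4,0,0,0,0],[0,0,0,0,0,0,0]]
  ]
}}

```text
time: 10.0
ee_pos: [0.6484, 0.1804, 0.1015]
ee_rot: [-0.678, 0.735, 0.0, -0.0]
force: [-0.1, 0.1, 0.4]
grip_width: 0.004
grip_force: 0.0
```

Emit:
{"method": "drive_tool", "body": {
  "series": [
    [[0,0,0.4,0,0,0,0],[0,0,0,0,0,0,0]]
  ]
}}

```text
time: 10.17
ee_pos: [0.6492, 0.1807, 0.0983]
ee_rot: [-0.678, 0.735, -0.0, 0.0]
force: [-0.3, -0.1, 3.1]
grip_width: 0.007
grip_force: 1.6
```

Contact at reported z≈0.099 (3 N). Now I press, following the swing slightly.

Emit:
{"method": "drive_tool", "body": {
  "series": [
    [[0,0,1.0,0,0,0,0],[0.1,0,1.0,0,0,0,0],[0.2,0,1.0,0,0,0,0],[0.2,0,0.8,0,0,0,0],[0.2,0,0.7,0,0,0,0]]
  ]
}}

```text
time: 10.58
ee_pos: [0.6497, 0.1746, 0.054]
ee_rot: [-0.679, 0.734, -0.001, 0.002]
force: [-1.1, 2.4, 7.8]
grip_width: 0.006
grip_force: 3.6
```

Emit:
{"method": "drive_tool", "body": {
  "series": [
    [[0,0,0,0,0,0,0],[0,0,0,0,0,0,0],[0,0,0,0,0,0,0],[0,0,0,0,0,0,0],[0,0,0,0,0,0,0]]
  ]
}}

```text
time: 11.0
ee_pos: [0.6497, 0.1748, 0.0548]
ee_rot: [-0.679, 0.735, -0.001, 0.002]
force: [-0.7, 3.0, 6.2]
grip_width: 0.01
grip_force: 3.5
```

```bash
python3 -c "
from h import *
need()
im=imaging.read_camera('top')
cv2.imwrite('pics/t5.png',im[:,:,::-1])
print(blobs(im,lambda h,s,v:((h<15)|(h>170))&(s>100)&(v<95)&(v>15))[:0])
im=imaging.read_camera('scene')
c=im[130:260,160:355,::-1]; c=np.clip(255*(c/255.)**.6,0,255).astype(np.uint8)
cv2.imwrite('pics/s5.png',cv2.resize(c,(780,520),interpolation=2))"
```

```text
t 11.0 disp mm [-165.   104.9   54.8] F disp [-3.  -1.   6.2] grip 0.010442672924388396
tool x,y in disp: [[1.0, 0.001, -0.002], [0.001, -1.0, -0.004]]
[]
```

View pics/s5.png

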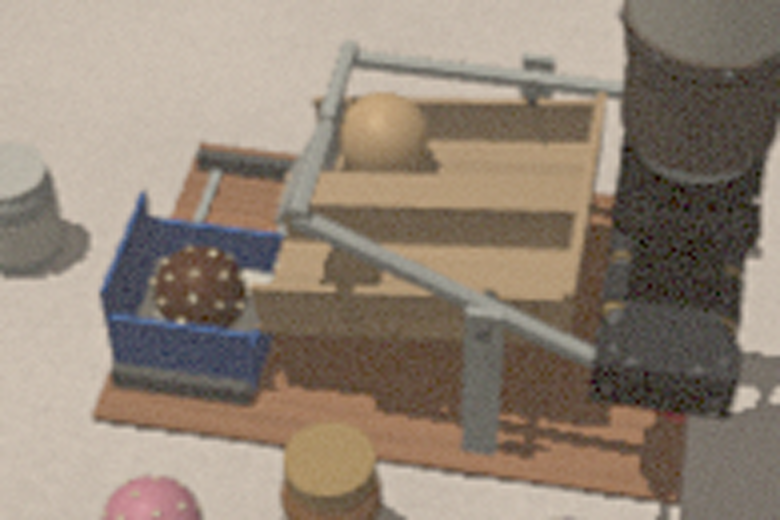

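The seeded roll lies in the tray at (200,285) with the gate raised, and the pale roll at (385,135) has not moved. Now I release the paddle slowly and rise clear.

Emit:
{"method": "drive_tool", "body": {
  "series": [
    [[0,0,0,0,0,0,0],[-0.2,0,-0.8,0,0,0,0],[-0.2,0,-1.0,0,0,0,0],[-0.2,0,-1.2,0,0,0,0],[-0.1,0,-1.5,0,0,0,0]]
  ]
}}

```text
time: 11.52
ee_pos: [0.6496, 0.1809, 0.0992]
ee_rot: [-0.679, 0.735, -0.001, 0.0]
force: [1.1, -2.2, 2.6]
grip_width: 0.007
grip_force: 1.4
```

Emit:
{"method": "drive_tool", "body": {
  "series": [
    [[0,0,-2,0,0,0,0],[0,0,-3,0,0,0,0],[0,0,-3,0,0,0,0],[-3,0,-1,0,0,0,0],[-3,0,0,0,0,0,0]]
  ]
}}

```text
time: 11.93
ee_pos: [0.6549, 0.2395, 0.1928]
ee_rot: [-0.677, 0.736, -0.001, 0.002]
force: [0.6, 0.6, 0.3]
grip_width: 0.005
grip_force: 0.0
```

Emit:
{"method": "drive_tool", "body": {
  "series": [
    [[-3,0,0,0,0,0,0],[-3,0,0,0,0,0,0],[0,0,0,0,0,0,0],[0,0,0,0,0,0,0],[0,0,0,0,0,0,0]]
  ]
}}

```text
time: 12.35
ee_pos: [0.6576, 0.2994, 0.1871]
ee_rot: [-0.678, 0.735, 0.0, -0.002]
force: [0.3, 0.0, -0.2]
grip_width: 0.004
grip_force: 0.0
```

```bash
python3 -c "
from h import *
need()
f=lambda h,s,v:((h<5)|(h>174))&(s>190)&(v>100)
b=lambda h,s,v:(h>105)&(h<125)&(s>130)&(v>40)
a=cv2.imread('pics/top0.png')[:,:,::-1].copy(); im=imaging.read_camera('top'); sc=imaging.read_camera('scene')
print(blobs(im,f),blobs(im,b)); print(blobs(sc,f))
d=cv2.absdiff(cv2.GaussianBlur(a,(5,5),0),cv2.GaussianBlur(im,(5,5),0)).max(2)
for n,(u,v) in dict(pale=(313,283),jar=(311,174),tin=(419,269),mug=(165,224),seedlane=(316,235),tray=(356,246)).items():
    print(n,np.mean(d[v-14:v+14,u-14:u+14]).round(1),im[v-6:v+6,u-6:u+6].mean((0,1)).round())
"
```

```text
t 12.35 disp mm [-289.9  102.8  187.1] F disp [-0.1  0.3 -0.2] grip 0.004277304669403391
tool x,y in disp: [[1.0, 0.0, 0.002], [0.0, -1.0, 0.002]]
[(array([225. , 204.5]), [214, 195, 22, 20, 388]), (array([216.6, 300.8]), [206, 291, 23, 21, 420])] [(array([359.4, 221.1]), [342, 219, 35, 5, 70]), (array([377.9, 239.5]), [377, 222, 3, 38, 62])]
[]
pale 10.0 [139. 104.  58.]
jar 11.7 [139. 103.  44.]
tin 12.4 [157. 152. 135.]
mug 21.8 [94. 89. 76.]
seedlane 51.5 [113.  86.  54.]
tray 39.6 [59. 43. 31.]
```

```bash
python3 -c "
from workcell import workorder
print(workorder.finish_job())"
```

```text
the job is handed in; nothing more can be done
None
```

I handed the job in at about 12 s: the seeded roll is in the tray at the far end stop, the far paddle is back up, and the pale roll, jar and tin look unmoved; the mug's image changed a little (probably the arm's shadow), and no verdict came back.

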